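Close the coil clamp with its square key

ROBOT

A 6-joint arm with a two-finger parallel gripper is mounted at the origin on the work surface. World frame = base frame: x ahead of the robot, y to its left, z up, the work surface at z = 0. Lengths are in m, angles in rad, forces in N, time in s.
With the tool pointing down it reaches from about 0.375 to 0.975 m from the base axis. Payload 3.8 kg.
Tool frame: the origin (TCP) lies midway between the tips of the shut fingers; the grasp point (between the pads) lies 19 mm behind it (env.grasp_offset is the distance from the TCP to the grasp point, in m); z points along the fingers, y is the direction in which the jaws open and shut (so a half turn about z gives the same grasp; the last joint's range is limited). The gripper opens to 85 mm and grips with 20 to 120 N. Pads are 22 mm wide; open, the fingers measure 114 mm over their backs; the gripper's body (76 mm by 85 mm) begins 54 mm behind the grasp point. The pads swing forward as they close: fully open they stand 13 mm farther back than shut.
Start: joints at [-1.252, 0.264, 1.604, -0, 1.274, -0.037], TCP at [0.235, -0.633, 0.209] pointing down, gripper open.
Joint ranges: [-2.63, 2.63], [-0.94, 2.18], [0.31, 2.57], [-1.31, 4.45], [0, 2.66], [-2.55, 2.55]. Speed limits (rad/s): [2.57, 2.57, 3.14, 3.14, 3.14, 3.14].

INTERFACE

Orientations are given as a 3x3 rotation matrix whose columns are the frame's x, y, z axes.
In Python, from cell import env, capture, order, search_frame, place_of gives the robot as it stands. The module is installed in compiled form; this text tells all that it offers.
- The arm moves only by the tool apply_moves, never from a script. Its argument "increments" is one flat list of numbers, 7 for each row, row after row: the shift along the tool's x, y, z in units of 2.5 cm (1.0 is 2.5 cm), then the turn, a rotation vector about the tool's x, y, z in units of 0.1 rad (1.0 is 0.1 rad), then the finger opening in mm, from 0 to 85.4. A call has exactly 10 rows; each row shifts and turns the pose as measured when the row begins, along the tool's axes as they then stand; what a row does not reach is not made up. A row lasts 1/10 s, in which the tool goes at most 50 mm and 8.59 degrees, less where a joint would pass 70% of its speed; a pose out of reach is approached as far as the arm can. A call with a number of a shift or a turn outside -1 to 1 is refused whole. A call with a gripper value outside its range is refused whole. The fingers move at their own pace and stop on an object; "force" is the grip in N (left out, the last holds). Time passes only in rows, so rows that do not move let the fingers close, or fill a call up. It gives the time, the measured TCP pose, the force and the opening at its end, in the units of the state.
- env.state(): the state, without advancing time (a new reading comes with each control period).
- capture(name): name is "scene" or "top" or "wrist"; returns a dict with "frame" (480x640x3 uint8, red, green, blue), "intrinsics" (3x3 intrinsics, pixels), "view" (4x4, takes a point from world to camera coordinates); the wrist camera has in their place "tool_from_camera" (4x4, takes a point from camera to tool coordinates, whose origin is the TCP and whose axes are the flange's). Camera axes: x right, y down, z forward; pixel columns grow to the right and rows downward; lengths in m; the calibration is good to about 2 mm. A picture is of the moment at which its call begins: read the wrist's pose just before it. There is no depth.
- order.close_job(): hands the job in, once; it reports no verdict.
Trained networks look in a picture, given as the dict that the camera call returned (one of the last four; its "shot" number tells which), for a name from the list of things; names that differ only in an ending like _2 or _b are one class to them, and where a whole thing is asked for, a point or a joint stands for the part that bears it (a point fixed in the world has none). Each returns a list of dicts, best first, with "p" (0 to 1); they miss things now and then, are a little off and sometimes report something else, mostly with a low value. They report only what shows in the picture. A call takes as long as a camera call. They do not tell look-alikes from the thing itself.
- search_frame(picture, name): "rect" ([left, top, right, bottom] in pixels, round what is visible of it).
- place_of(picture, name): "centre" ([column, row] in pixels: a listed point, or the origin of a listed thing).
The state is a dict: "time_s": time; "joints": joint angles; "qd": joint speeds; "tau": joint torques, N m; "position": TCP position; "eef_rot": TCP orientation; "wrist_force": force on the tool from outside, world axes, zero at the start; "ft_torque": the same for the moment, N m; "width": finger opening in m.
Only numpy, scipy, OpenCV 4.12 (cv2) and the standard library are available. Lean on these libraries where they do the work, as an engineer would, in place of code of your own. Each camera call takes 0.05 s, during which the arm holds its last target.

TASK

Take the orange T-handled square key out of its rack, push it fully home in the recessed square socket of the coil clamp, and turn it gently clockwise (seen from above) until the clamp stops over the coil. Leave the key standing in the socket, never force it, and leave the loose coils and the flux jar alone.

Things in the scene. Friction and masses are not known exactly. Their poses are not given: they have to be found in the camera images.
- key_grip (a point): Centre of the orange handle bar of the loose steel T-key (75 mm tall, about 120 g), which starts upright in the rack, facing any way. z up along the key, x along the bar. The bar is 60 mm long (x), 14 mm thick (y), 22 mm high; its centre is 64 mm above the key's lower end. Below the bar: 16 mm of round stem 12 mm across, then a round collar 30 mm across, 5 mm thick.
- key_tip (a point): Middle of the lower end of the key's shank, 64 mm below key_grip; same axes. The shank, below the collar, is 32 mm long: 28 mm square, 14 mm wide, sides parallel to the bar's, with a flat end from which a round pilot 14 mm across stands out by the last 4 mm, coned to 9 mm at the tip. The pilot enters the socket at any angle, the square only when it lines up within about 0.08 rad.
- key: The whole key; origin and axes as key_tip.
- rack: Grey block fixed to the bench, 60 x 90 x 45 mm (x, y, z), origin under its centre. The key's shank hangs in a round 23 mm hole in its top, the collar resting on the top face; the key lifts straight up.
- fixture: Coil clamp fixed to the bench: aluminium base, grey 70 x 70 mm cover plate with its top 40 mm up. Origin on the bench under the socket's axis, z up; these axes do not turn with the socket. Under the plate a brass spindle carries a red arm (reach 90 mm, top 31 mm up) that swings with the socket.
- nest (a point): Top of the coil held in the clamp, 24 mm up, 78 mm from the socket along the fixture's -y; axes as the fixture. When the clamp is closed, at its firm stop, the red arm lies over this coil and the socket's sides are parallel to the fixture's x and y axes.
- socket_mouth (a point): Centre of the mouth of the square socket, 32 mm above the bench, at the bottom of a round bore 29 mm wide and 8 mm deep in the cover plate; axes as the fixture. The socket is 15.2 mm wide, sharp-edged. Its angle is NOT measured: see the red arm, parallel to its sides, or feel for it: touch lightly, lift, turn a little, try again until the key drops in.
- socket_floor (a point): Floor of the socket, 16 mm below the mouth, where the tip of a key fully home rests. At the start the socket has between 0.32 and 1.27 rad left to turn clockwise to its firm stop; turning takes about 0.1 N m and it stays where it is left. It has a stop the other way too. Pushing down over 20 N or twisting over 0.2 N m is forcing it. The key may enter any of its four ways round.
- coil_a_mid (a point): Centre of a loose copper coil with brass flanges, bystander, 28 mm across, 30 mm tall.
- coil_b_mid (a point): Centre of the second loose coil, bystander, same size.
- flux_mid (a point): Centre of a small loose white jar with a red cap, bystander, 48 mm across, 45 mm tall.
There are look-alikes about, which are no part of the job. There is more than one size of the key; the job needs the middle-sized.

How it is judged:
By the outcome, as a careful person would: the job done as asked, in the order asked, and still so for the second after the job is handed in, with the robot touching nothing.
It also fails if it takes over 72 s, if anything falls off the work surface, if the arm or the gripper's body presses on something with over 40 N, if the wrist force passes 120 N, or if a joint passes its speed limit or range.

## Working session

There is one attempt and no reset: what is moved stays moved. The work goes in short steps, Python scripts to look and compute and a tool call to move; the robot and the scene stay as the last step left them, time stands still between calls to the robot, and variables do not carry over. Pictures are saved under pics/ and viewed, and the job is handed in when it is done.

Besides the shell and the picture viewer there is one more tool, called after ">>>" by a JSON object that holds its "method" and its "body", one argument or row to a line. apply_moves: Moves the arm, as the interface text tells. Shifts and turns lie within -1 to 1; 1 stands for 2.5 cm of shift or 0.1 rad of turn. Its arguments: {"type":"object","properties":{"increments":{"type":"array","items":{"type":"number"}},"force":{"type":"number"}},"required":["increments"]}

```bash
mkdir -p pics; ls; python3 - <<'E'
from cell import env, capture, order, search_frame, place_of
import cv2
print(env.state(), env.grasp_offset)
for n in ["scene","top","wrist"]:
    c=capture(n); cv2.imwrite(f"pics/{n}0.png",c["frame"][:,:,::-1])
    print(n,c["intrinsics"].tolist(),c.get("view",c.get("tool_from_camera")).tolist())
    for k in ["key","key_grip","rack","fixture","nest","socket_mouth","coil_a_mid","flux_mid"]:
        print(k,[([int(v) for v in r["centre"]],round(r["p"],2)) for r in place_of(c,k)])
E
```

```text
pics
{'time_s': 0.0, 'joints': array([-1.25192543e+00,  2.64770381e-01,  1.60537999e+00, -6.02747118e-06,
        1.27366250e+00, -3.68709064e-02]), 'qd': array([ 0.00071064, -0.00166182, -0.00044733,  0.00199694,  0.00121764,
        0.00140885]), 'tau': array([ 7.97429166e-04, -5.15115845e+01, -3.67314434e+01, -2.51757058e-05,
        1.30135237e-02, -1.25255130e-05]), 'position': array([ 0.23486611, -0.63200022,  0.20814721]), 'eef_rot': array([[ 9.37387798e-01,  3.48286699e-01, -7.01497214e-04],
       [ 3.48287397e-01, -9.37385434e-01,  2.10648427e-03],
       [ 7.60871827e-05, -2.21891529e-03, -9.99997535e-01]]), 'wrist_force': array([-0.91578608,  0.17549934,  0.41963431]), 'ft_torque': array([0.00747388, 0.02510881, 0.01006138]), 'width': 0.08547847740117229} 0.0187
scene [[492.00973161106896, 0.0, 322.4138510624449], [0.0, 492.00973161106896, 234.3133483690246], [0.0, 0.0, 1.0]] [[0.55541332309834, 0.8314025349508175, 0.016907554590006084, -0.3404366586971131], [0.4621515180535836, -0.29170692069844667, -0.8374503249610683, -0.15888101962443013], [-0.6913262723820264, 0.4729
[... 995 characters left out ...]
59], 0.98)]
fixture [([413, 240], 0.92), ([191, 207], 0.71)]
nest [([464, 244], 0.64)]
socket_mouth [([421, 241], 0.59)]
coil_a_mid [([423, 160], 0.84)]
flux_mid [([189, 207], 0.72), ([216, 260], 0.18)]
wrist [[348.50416231276034, 0.0, 318.9724906845193], [0.0, 348.50416231276034, 236.68585153677643], [0.0, 0.0, 1.0]] [[-0.0007176413850490159, -0.9484850462312523, -0.3168210884182726, 0.08192074150942509], [0.9999996591946577, -0.0008099886508246315, 0.00015977781878064701, 0.0007732997391907137], [-0.0004081683577935946, -0.31682086578077834, 0.94848530426386, -0.16422979404329754], [0.0, 0.0, 0.0, 1.0]]
key []
key_grip []
rack []
fixture []
nest []
socket_mouth []
coil_a_mid []
flux_mid []
```

View pics/scene0.png

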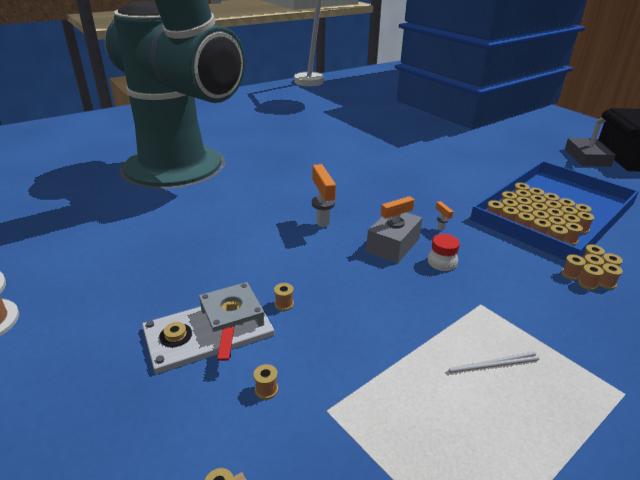

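View pics/top0.png

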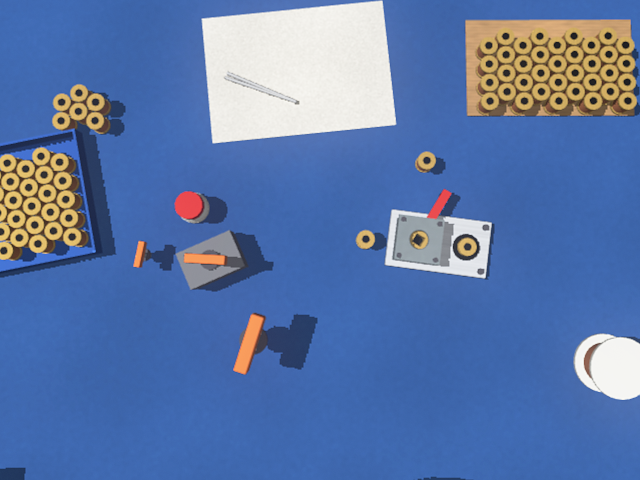

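Scene: three T-keys are visible. The middle-sized one stands in the rack, at (205,259) in the top picture. The fixture socket is at (419,240), the nest at (466,247), and the red arm points up-right to about (447,193). Now I'll measure these.

```bash
cat > h.py <<'E'
import numpy as np, cv2
from cell import env, capture, order, search_frame, place_of
def ray(c,uv,z):
    K=c["intrinsics"]
    if "view" in c: T=np.linalg.inv(c["view"])
    else:
        s=c["st"]; W=np.eye(4);W[:3,:3]=s["eef_rot"];W[:3,3]=s["position"]; T=W@c["tool_from_camera"]
    d=T[:3,:3]@np.linalg.inv(K)@np.array([uv[0],uv[1],1.]); o=T[:3,3]
    return o+d*(z-o[2])/d[2]
def cap(n):
    s=env.state(); c=dict(capture(n)); c["st"]=s; return c
E
python3 - <<'E'
from h import *
c=cap("top"); f=c["frame"]
print("cam",np.linalg.inv(c["view"])[:3,3])
a=cv2.resize(f[200:310,150:260],None,fx=7,fy=5.4,interpolation=cv2.INTER_CUBIC)
a=cv2.resize(f[210:300,160:260],(800,720)[:2] if 0 else (660,594),interpolation=cv2.INTER_CUBIC)
b=cv2.resize(f[180:290,375:505],(702,594),interpolation=cv2.INTER_CUBIC)
cv2.imwrite("pics/a.png",a[:,:,::-1]);cv2.imwrite("pics/b.png",b[:,:,::-1])
hsv=cv2.cvtColor(f,cv2.COLOR_RGB2HSV)
m=((hsv[...,0]>5)&(hsv[...,0]<16)&(hsv[...,1]>190)).astype(np.uint8)
n,l,st,ce=cv2.connectedComponentsWithStats(m)
for i in range(1,n):
    if st[i,4]>60:
        r=cv2.minAreaRect(np.argwhere(l==i)[:,::-1].astype(np.float32)); print("orange",st[i],ce[i],r)
        P=np.array([ray(c,p,.088)[:2] for p in cv2.boxPoints(r)]); print(P.round(4).tolist(),P.mean(0),np.linalg.norm(P-np.roll(P,1,0),axis=1))
m=((hsv[...,0]<5)|(hsv[...,0]>175))&(hsv[...,1]>150)
n,l,st,ce=cv2.connectedComponentsWithStats(m.astype(np.uint8))
for i in range(1,n):
    if st[i,4]>60:
        r=cv2.minAreaRect(np.argwhere(l==i)[:,::-1].astype(np.float32)); print("red",st[i],ce[i],r)
        P=np.array([ray(c,p,.031)[:2] for p in cv2.boxPoints(r)]); print(P.round(4).tolist(),P.mean(0))
E
```

```text
cam [0.49099981 0.03421657 0.95516937]
red [428 190  23  28 259] [439.36679537 203.82625483] ((439.2596435546875, 204.4272918701172), (8.933649063110352, 31.213298797607422), 29.357755661010742)
[[0.5872, -0.1231], [0.6298, -0.1474], [0.6229, -0.1594], [0.5804, -0.1351]] [ 0.60509215 -0.14124702]
red [175 192  28  27 586] [188.6331058  204.81569966] ((188.5, 205.0), (26.0, 27.0), 90.0)
[[0.6248, 0.2716], [0.6248, 0.2292], [0.5839, 0.2285], [0.5839, 0.2708]] [0.60434909 0.2499948 ]
```

View pics/a.png

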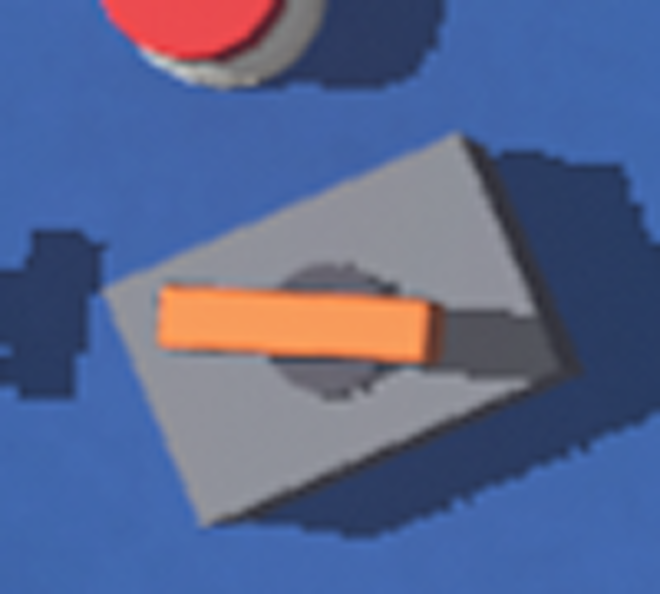

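View pics/b.png

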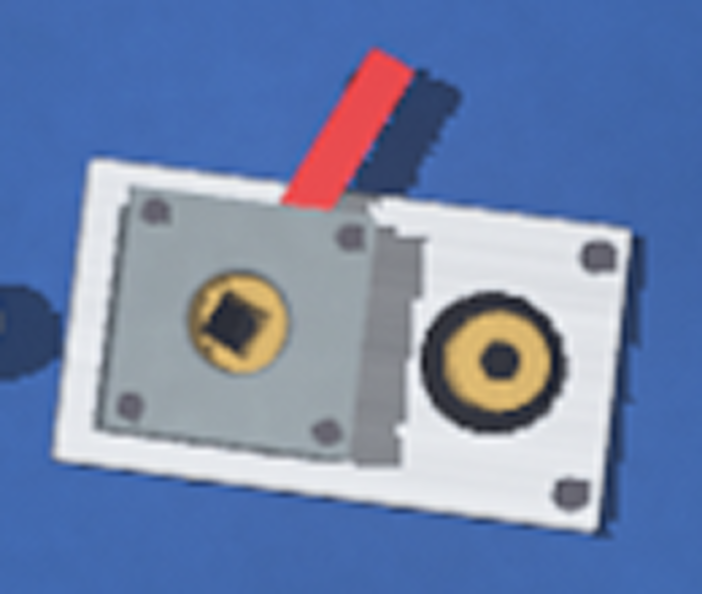

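```bash
python3 - <<'E'
from h import *
c=cap("top")
A=lambda p,z: ray(c,(160+(p[0]+.5)/6.6-.5,210+(p[1]+.5)/6.6-.5),z)[:2]
B=lambda p,z: ray(c,(375+(p[0]+.5)/5.4-.5,180+(p[1]+.5)/5.4-.5),z)[:2]
P=np.array([A(p,.088) for p in [(162,285),(430,302),(426,362),(158,346)]])
print("bar",P.round(4).tolist(),P.mean(0),np.linalg.norm(P-np.roll(P,1,0),axis=1))
d=P[1]+P[2]-P[0]-P[3]; print("bar ang",np.arctan2(d[1],d[0]))
print("collar",A((338,332),.05))
R=np.array([A(p,.045) for p in [(104,291),(462,133),(577,370),(203,525)]]);print("rack",R.mean(0),np.linalg.norm(R-np.roll(R,1,0),axis=1))
s=B((239,323),.04);n=B((497,361),.024);print("socket",s,"nest",n,np.linalg.norm(n-s),np.arctan2(*(n-s)[::-1]))
Q=np.array([B(p,.04) for p in [(130,187),(374,222),(350,462),(97,430)]]);print("plate",Q.mean(0),np.linalg.norm(Q-np.roll(Q,1,0),axis=1))
for i,j in ((0,1),(3,2)): d=Q[j]-Q[i];print(np.arctan2(d[1],d[0]))
for i,j in ((0,3),(1,2)): d=Q[j]-Q[i];print(np.arctan2(d[1],d[0])+np.pi/2)
t=B((395,60),.031);d=t-s;print("arm tip",t,np.linalg.norm(d),np.arctan2(d[1],d[0]))
for a,b in (((376,48),(284,200)),((414,72),(336,207))):
    d=B(a,.031)-B(b,.031);print("arm edge",np.arctan2(d[1],d[0]))
# scene-camera check via network
c2=cap("scene")
for k,z in (("key_grip",.077),("socket_mouth",.032),("nest",.024)):
  for cc in (c,c2):
    print(k,[(ray(cc,r["centre"],z)[:2].round(3),round(r["p"],2)) for r in place_of(cc,k)])
E
```

```text
bar [[0.5272, 0.2418], [0.5235, 0.1825], [0.5103, 0.1832], [0.5138, 0.2425]] [0.51871087 0.21248783] [0.01347942 0.05947853 0.01324447 0.05939227]
bar ang -1.6314895238377227
collar [0.51802715 0.21009946]
rack [0.51878174 0.21141515] [0.0590752  0.09049807 0.06139366 0.09320163]
socket [ 0.54991939 -0.10749028] nest [ 0.53997444 -0.18419323] 0.07734497094919579 -1.6997324530858577
plate [ 0.5493793  -0.10711199] [0.07000113 0.07002459 0.06870947 0.07204934]
-1.7146074075512512
-1.6962482589158645
4.5693290516862035
4.598639253770591
arm tip [ 0.62658382 -0.15473077] 0.09005052955402537 -0.552244986191871
arm edge -0.5506481419825547
arm edge -0.5314814510193091
key_grip [(array([0.52 , 0.219]), 0.88), (array([0.526, 0.311]), 0.85), (array([0.392, 0.145]), 0.74)]
key_grip [(array([0.517, 0.212]), 0.76), (array([ 0.609, -0.133]), 0.73), (array([0.561, 0.273]), 0.63), (array([ 0.622, -0.138]), 0.34)]
socket_mouth [(array([ 0.551, -0.112]), 0.85)]
socket_mouth [(array([ 0.554, -0.112]), 0.79)]
nest [(array([ 0.542, -0.183]), 0.87), (array([ 0.672, -0.117]), 0.4)]
nest [(array([ 0.539, -0.191]), 0.59)]
```

>>> {"method": "apply_moves", "body": {
  "increments": [0.8,-1,0,0,0,0,85,0.8,-1,0,0,0,0,85,0.8,-1,0,0,0,0,85,0.8,-1,0,0,0,0,85,0.8,-1,0,0,0,0,85,0.8,-1,0,0,0,0,85,0.8,-1,0,0,0,0,85,0.8,-1,0,0,0,0,85,0.8,-1,0,0,0,0,85,0.8,-1,0,0,0,0,85]
}}

```text
time_s: 2.8
position: [0.3377, -0.3222, 0.2091]
eef_rot: [[0.94, 0.342, 0.002], [0.342, -0.94, -0.004], [0.001, 0.004, -1.0]]
wrist_force: [0.9, 0.3, -0.1]
width: 0.0846
```

>>> {"method": "apply_moves", "body": {
  "increments": [0.8,-1,0,0,0,0,60,0.8,-1,0,0,0,0,60,0.8,-1,0,0,0,0,60,0.8,-1,0,0,0,0,60,0.8,-1,0,0,0,0,60,0.8,-1,0,0,0,0,60,0.8,-1,0,0,0,0,60,0.8,-1,0,0,0,0,60,0.8,-1,0,0,0,0,60,0.8,-1,0,0,0,0,60]
}}

```text
time_s: 3.8
position: [0.4436, -0.0064, 0.2114]
eef_rot: [[0.94, 0.34, 0.011], [0.34, -0.94, -0.007], [0.008, 0.011, -1.0]]
wrist_force: [0.1, -0.2, 0.1]
width: 0.06
```

```bash
cat >> h.py <<'E'
from scipy.spatial.transform import Rotation as Rn
def need(xyz,az,s=None):
    """total increments (units) from now to target, tool down with tool-x azimuth az; tool axes now"""
    s=s or env.state(); R=s["eef_rot"]
    T=np.array([[np.cos(az),np.sin(az),0],[np.sin(az),-np.cos(az),0],[0,0,-1]])
    d=R.T@(np.array(xyz)-s["position"])/.025; r=Rn.from_matrix(R.T@T).as_rotvec()/.1
    print("t",round(s["time_s"],2),"pos",s["position"].round(4),"az",round(np.arctan2(R[1,0],R[0,0]),4),"F",s["wrist_force"].round(1),"M",s["ft_torque"].round(3),"w",round(s["width"],4),"J6",s["joints"][5].round(3))
    print("shift",d.round(2),"turn",r.round(2))
E
echo
```

>>> {"method": "apply_moves", "body": {
  "increments": [0.6,-0.75,0,0,0,0,50,0.6,-0.75,0,0,0,0,50,0.6,-0.75,0,0,0,0,50,0.6,-0.75,0,0,0,0,50,0.6,-0.75,0,0,0,0,50,0.6,-0.75,0,0,0,0,50,0.6,-0.75,0,0,0,0,50,0.6,-0.75,0,0,0,0,50,0.6,-0.75,0,0,0,0,50,0.3,-0.3,0,0,0,0,50]
}}

```text
time_s: 4.8
position: [0.5201, 0.2209, 0.2132]
eef_rot: [[0.939, 0.345, 0.017], [0.345, -0.939, -0.006], [0.014, 0.011, -1.0]]
wrist_force: [0.1, 0.2, -0.5]
width: 0.05
```

>>> {"method": "apply_moves", "body": {
  "increments": [0,0,0,0,0,-1,50,0,0,0,0,0,-1,50,0,0,0,0,0,-1,50,0,0,0,0,0,-1,50,0,0,0,0,0,-1,50,0,0,0,0,0,-1,50,0,0,0,0,0,-1,50,0,0,0,0,0,-1,50,0,0,0,0,0,-1,50,0,0,0,0,0,-1,50]
}}

```text
time_s: 5.8
position: [0.52, 0.2176, 0.2134]
eef_rot: [[0.176, 0.984, 0.016], [0.984, -0.176, -0.01], [-0.007, 0.017, -1.0]]
wrist_force: [-0.5, -0.4, 0.3]
width: 0.0499
```

```bash
python3 -c "
from h import *
need((.518,.212,.13),1.51)
c=cap('wrist');cv2.imwrite('pics/w1.png',c['frame'][:,:,::-1])"
```

```text
t 5.8 pos [0.52   0.2176 0.2134] az 1.394 F [-0.5 -0.4  0.3] M [-0.033 -0.018  0.039] w 0.0499 J6 0.544
shift [-0.21 -0.1   3.34] turn [ 0.17  0.08 -1.16]
```

View pics/w1.png

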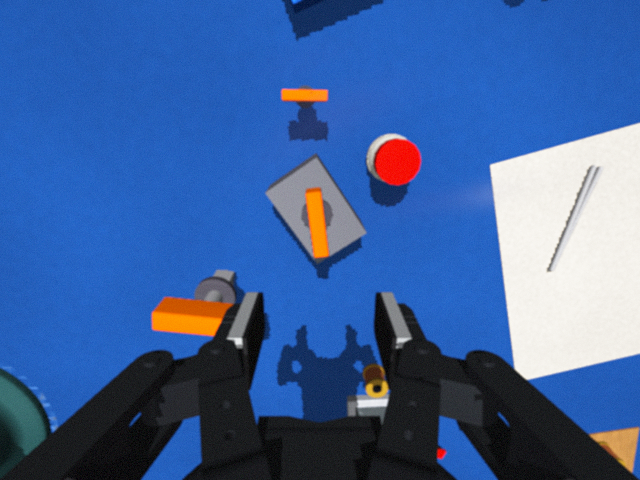

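The wrist view shows the rack with the middle key's bar centred near (317,224). The large key sits below-left, next to but clear of the fingers.

```bash
python3 -c "
from h import *
c=cap('wrist')
P=np.array([ray(c,p,.088)[:2] for p in [(306,190),(321,187),(328,257),(313,258)]])
print(P.round(4).tolist(),P.mean(0)); d=P[2]+P[3]-P[0]-P[1];print(np.arctan2(-d[1],-d[0]),np.linalg.norm(d)/2)
print([(r['centre'],ray(c,r['centre'],.077)[:2].round(4),r['p']) for r in place_of(c,'key_grip')])"
```

```text
[[0.5165, 0.2432], [0.5293, 0.2435], [0.5246, 0.1801], [0.5113, 0.1816]] [0.52041215 0.21208747]
1.4923178406495696 0.06265543854716109
[([317.0, 224.0], array([0.5199, 0.2089]), 0.74), ([202.0, 317.0], array([0.3922, 0.1352]), 0.71), ([304.6, 96.0], array([0.5288, 0.3159]), 0.63)]
```

>>> {"method": "apply_moves", "body": {
  "increments": [-0.1,0,0.4,0.1,0.1,-0.6,50,-0.1,0,0.4,0.1,0,-0.5,50,0,0,0.4,0,0,0,50,0,0,0.4,0,0,0,50,0,0,0.4,0,0,0,50,0,0,0.4,0,0,0,50,0,0,0.4,0,0,0,50,0,0,0,0,0,0,50,0,0,0,0,0,0,50,0,0,0,0,0,0,50]
}}

```text
time_s: 6.95
position: [0.5193, 0.2125, 0.1393]
eef_rot: [[0.084, 0.996, -0.002], [0.996, -0.084, 0.003], [0.002, -0.002, -1.0]]
wrist_force: [0.1, 0.8, -0.4]
width: 0.0501
```

```bash
python3 -c "
from h import *
need((.518,.212,.059),1.51)
c=cap('wrist');cv2.imwrite('pics/w2.png',c['frame'][:,:,::-1])"
```

```text
t 6.95 pos [0.5193 0.2125 0.1393] az 1.487 F [ 0.1  0.8 -0.4] M [-0.036 -0.008  0.005] w 0.0501 J6 0.424
shift [-0.03 -0.04  3.21] turn [-0.02 -0.03 -0.23]
```

View pics/w2.png

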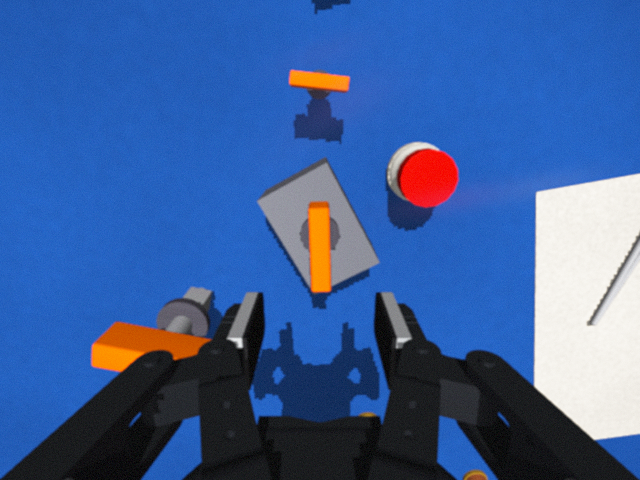

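The bar is centred between the jaws and parallel to them, with the large key clear to the left. Descending now.

>>> {"method": "apply_moves", "body": {
  "increments": [0,0,0.5,0,0,-0.2,50,0,0,0.5,0,0,0,50,0,0,0.5,0,0,0,50,0,0,0.5,0,0,0,50,0,0,0.5,0,0,0,50,0,0,0.5,0,0,0,50,0,0,0.25,0,0,0,50,0,0,0,0,0,0,50,0,0,0,0,0,0,50,0,0,0,0,0,0,50]
}}

```text
time_s: 8.0
position: [0.5191, 0.2127, 0.0504]
eef_rot: [[0.062, 0.998, -0.002], [0.998, -0.062, 0.002], [0.002, -0.003, -1.0]]
wrist_force: [-0.2, 0.2, 0.4]
width: 0.0499
```

```bash
python3 -c "
from h import *
need((.518,.212,.059),1.51)
c=cap('wrist');cv2.imwrite('pics/w3.png',c['frame'][:,:,::-1])"
```

```text
t 8.0 pos [0.5191 0.2127 0.0504] az 1.5087 F [-0.2  0.2  0.4] M [-0.064  0.     0.029] w 0.0499 J6 0.402
shift [-0.03 -0.04 -0.34] turn [-0.03 -0.02 -0.01]
```

View pics/w3.png

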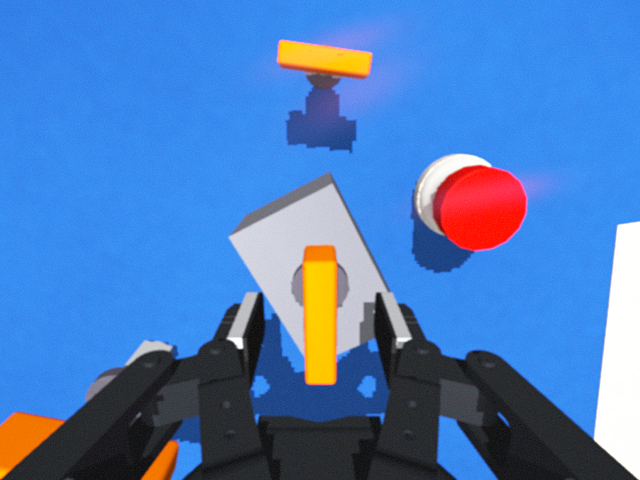

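>>> {"method": "apply_moves", "body": {
  "increments": [0,0,-0.17,0,0,0,50,0,0,-0.15,0,0,0,50,0,0,0,0,0,0,12,0,0,0,0,0,0,5,0,0,0,0,0,0,5,0,0,0,0,0,0,5,0,0,0,0,0,0,5,0,0,0,0,0,0,5,0,0,0,0,0,0,5,0,0,0,0,0,0,5],
  "force": 50
}}

```text
time_s: 9.05
position: [0.5212, 0.2135, 0.0623]
eef_rot: [[0.062, 0.998, 0.003], [0.998, -0.062, 0.004], [0.005, 0.002, -1.0]]
wrist_force: [-0.7, -0.3, 0.2]
width: 0.0117
```

```bash
python3 -c "
from h import *
need((.518,.212,.16),1.51)"
```

```text
t 9.05 pos [0.5212 0.2135 0.0623] az 1.5087 F [-0.7 -0.3  0.2] M [0.023 0.008 0.02 ] w 0.0117 J6 0.402
shift [-0.05 -0.11 -3.91] turn [ 0.02 -0.05 -0.01]
```

>>> {"method": "apply_moves", "body": {
  "increments": [0,0,0,0,0,0,5,0,0,-0.4,0,0,0,5,0,0,-0.4,0,0,0,5,0,0,-0.4,0,0,0,5,0,0,-0.4,0,0,0,5,0,0,-0.4,0,0,0,5,0,0,-0.4,0,0,0,5,0,0,-0.4,0,0,0,5,0,0,-0.4,0,0,0,5,0,0,0,0,0,0,5]
}}

```text
time_s: 10.05
position: [0.5214, 0.2132, 0.1504]
eef_rot: [[0.062, 0.998, 0.004], [0.998, -0.062, 0.005], [0.005, 0.004, -1.0]]
wrist_force: [0.4, 0.4, -1.7]
width: 0.0118
```

```bash
python3 -c "
from h import *
need((.55,-.1075,.16),1.02)
for n in ('wrist','scene'):
  c=cap(n);cv2.imwrite('pics/%s4.png'%n,c['frame'][:,:,::-1])"
```

```text
t 10.05 pos [0.5214 0.2132 0.1504] az 1.5087 F [ 0.4  0.4 -1.7] M [ 0.009 -0.038  0.006] w 0.0118 J6 0.402
shift [-12.73   1.94  -0.44] turn [ 0.02 -0.06  4.89]
```

View pics/wrist4.png

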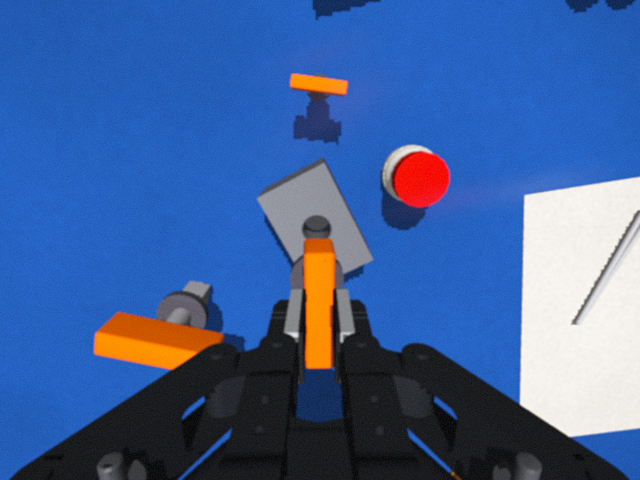

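View pics/scene4.png

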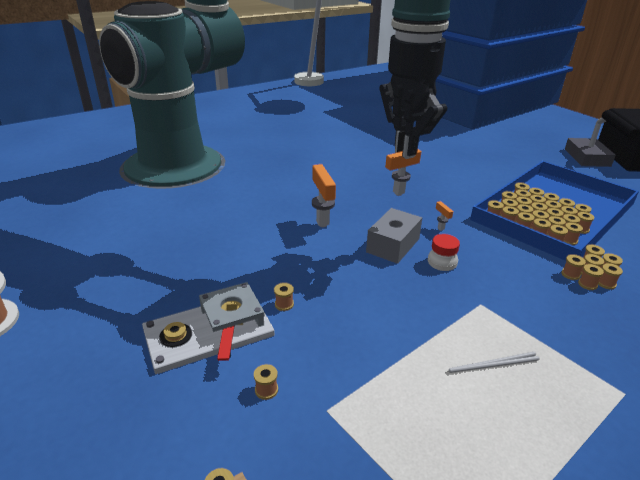

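```bash
python3 - <<'E'
from h import *
c=cap('wrist');T=c["tool_from_camera"];K=c["intrinsics"]
cv2.imwrite('pics/w5.png',cv2.resize(c['frame'][190:390,240:400],(640,800)[:2] if 0 else (480,600),interpolation=cv2.INTER_CUBIC)[:,:,::-1])
def tr(uv,z):
    d=T[:3,:3]@np.linalg.inv(K)@np.array([*uv,1.]);o=T[:3,3];return (o+d*(z-o[2])/d[2])
for uv in ((304,252),(334,252),(306,367),(333,367)): print(uv,tr(uv,-.0257).round(4))
print(tr((318,238),-.0037).round(4))
E
```

```text
(304, 252) [ 0.0278 -0.0057 -0.0257]
(334, 252) [ 0.0278  0.007  -0.0257]
(306, 367) [-0.0312 -0.0056 -0.0257]
(333, 367) [-0.0312  0.0073 -0.0257]
[ 0.0266  0.0002 -0.0037]
```

View pics/w5.png

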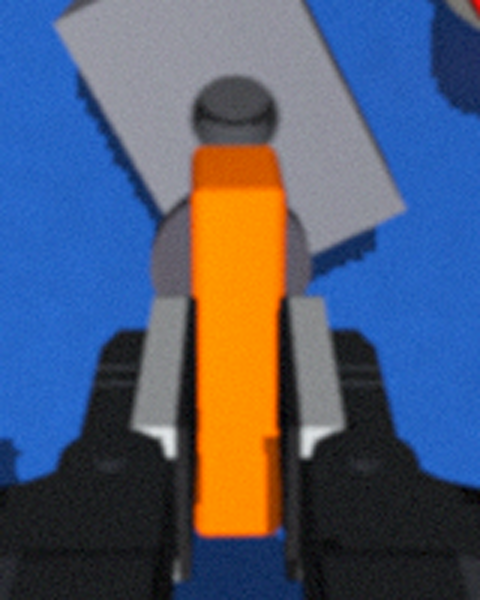

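The key is gripped and has left the rack, with about 1 mm offset in the hand. Moving to a place beside the socket to measure it with the wrist camera.

>>> {"method": "apply_moves", "body": {
  "increments": [-0.8,0.1,0,0,0,0,5,-1,0.1,0,0,0,0,5,-1,0.1,0,0,0,0,5,-1,0.1,0,0,0,0,5,-1,0.1,0,0,0,0,5,-1,0.1,0,0,0,0,5,-1,0.1,0,0,0,0,5,-1,0.1,0,0,0,0,5,-1,0.1,0,0,0,0,5,-1,0.1,0,0,0,0,5]
}}

```text
time_s: 11.2
position: [0.5229, -0.0395, 0.1368]
eef_rot: [[0.056, 0.998, -0.017], [0.998, -0.056, 0.003], [0.002, -0.017, -1.0]]
wrist_force: [0.9, 0.3, -0.8]
width: 0.0115
```

>>> {"method": "apply_moves", "body": {
  "increments": [-0.9,0,0,0,0,0,5,-0.7,0,0,0,0,0,5,-0.5,0,0,0,0,0.5,5,-0.3,0,0,0,0,0.8,5,0,0,0,0,0,0.8,5,0,0,0,0,0,0.8,5,0,0,0,0,0,0.8,5,0,0,0,0,0,0.7,5,0,0,0,0,0,0.3,5,0,0,0,0,0,0,5]
}}

```text
time_s: 12.2
position: [0.513, -0.104, 0.1282]
eef_rot: [[0.536, 0.843, -0.032], [0.844, -0.536, 0.007], [-0.011, -0.03, -0.999]]
wrist_force: [0.3, 0.2, -1.7]
width: 0.0115
```

```bash
python3 - <<'E'
from h import *
need((.5504,-.106,.16),1.02)
c=cap('wrist');cv2.imwrite('pics/w6.png',c['frame'][:,:,::-1])
for k,z in (("socket_mouth",.032),("nest",.024)):
    print(k,[(r["centre"],ray(c,r["centre"],z)[:2].round(4),round(r["p"],2)) for r in place_of(c,k)])
E
```

```text
t 12.2 pos [ 0.513  -0.104   0.1282] az 1.0047 F [ 0.3  0.2 -1.7] M [ 0.003 -0.055 -0.098] w 0.0115 J6 0.32
shift [ 0.72  1.27 -1.32] turn [-0.31  0.11 -0.16]
socket_mouth [([368.6, 212.0], array([ 0.5507, -0.1119]), 0.59)]
nest [([404.4, 292.4], array([ 0.5408, -0.1919]), 0.55)]
```

View pics/w6.png

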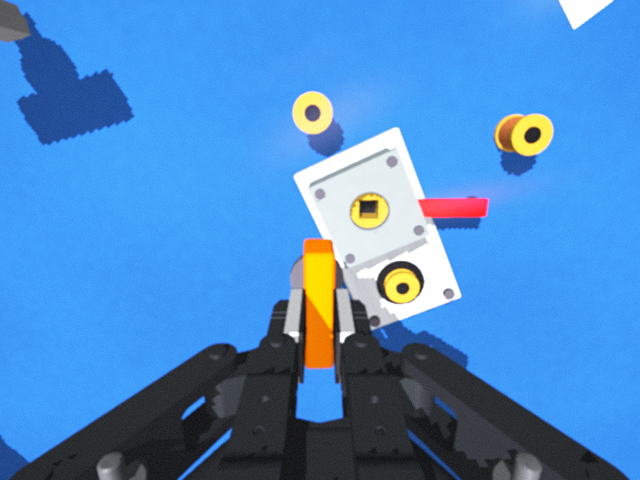

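```bash
python3 - <<'E'
from h import *
c=cap('wrist');f=c['frame']
b=cv2.resize(f[140:260,300:500],(800,480),interpolation=cv2.INTER_CUBIC)
cv2.imwrite('pics/w7.png',b[:,:,::-1])
h=cv2.cvtColor(f,cv2.COLOR_RGB2HSV)
m=((h[...,0]>18)&(h[...,0]<35)&(h[...,1]>120));m[:180]=0;m[240:]=0;m[:,:340]=0;m[:,400:]=0
hull=cv2.convexHull(np.argwhere(m)[:,::-1].astype(np.float32));e=cv2.fitEllipse(hull);print(e)
for z in (.032,.04):print(z,ray(c,e[0],z))
m=((h[...,0]<8)|(h[...,0]>172))&(h[...,1]>140);m[:180]=0;m[230:]=0;m[:,:400]=0
r=cv2.minAreaRect(np.argwhere(m)[:,::-1].astype(np.float32));P=np.array([ray(c,p,.031)[:2] for p in cv2.boxPoints(r)]);print(r,P.round(4).tolist())
E
```

```text
((368.4813232421875, 210.14117431640625), (32.97753143310547, 37.57135009765625), 68.63056182861328)
0.032 [ 0.55155952 -0.1106464   0.032     ]
0.04 [ 0.55189644 -0.10837394  0.04      ]
((451.3824462890625, 208.55540466308594), (67.14463806152344, 17.832387924194336), 1.3322197198867798) [[0.5809, -0.1354], [0.5876, -0.1231], [0.6296, -0.1507], [0.6237, -0.1635]]
```

View pics/w7.png

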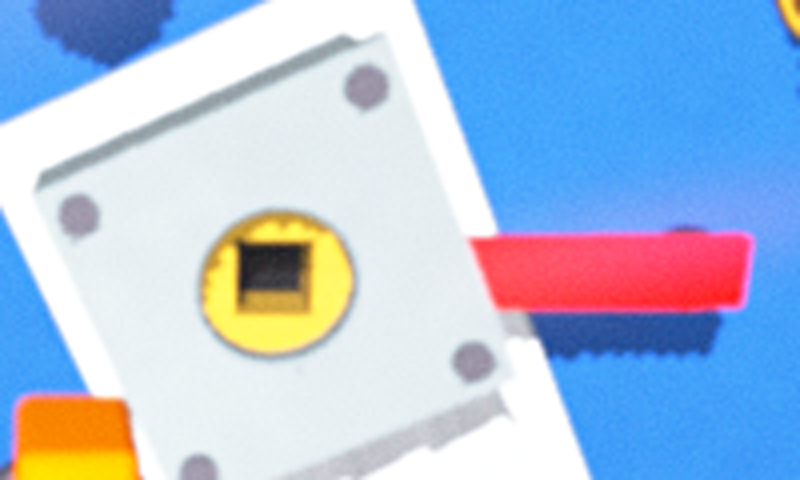

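Wrist view: the bore is at (369,211), the square mouth at (368,209), and the red arm is horizontal in the image, so the key is already near alignment. Wrist and top estimates agree within 2 mm. Moving over the socket and levelling the tool.

```bash
python3 -c "
from h import *
need((.5519,-.1074,.115),1.01)"
```

```text
t 12.4 pos [ 0.5133 -0.1041  0.1287] az 1.0065 F [-0.2  0.9 -0.7] M [-0.032 -0.033  0.007] w 0.0117 J6 0.318
shift [0.72 1.39 0.5 ] turn [-0.3   0.11 -0.04]
```

>>> {"method": "apply_moves", "body": {
  "increments": [0.15,0.3,0.1,-0.1,0.05,0,5,0.15,0.3,0.1,-0.1,0.05,0,5,0.15,0.3,0.1,-0.1,0,0,5,0.15,0.3,0.1,0,0,0,5,0.1,0.2,0.1,0,0,0,5,0,0,0,0,0,0,5,0,0,0,0,0,0,5,0,0,0,0,0,0,5,0,0,0,0,0,0,5,0,0,0,0,0,0,5]
}}

```text
time_s: 13.4
position: [0.5559, -0.1083, 0.1141]
eef_rot: [[0.535, 0.845, 0.002], [0.845, -0.535, -0.001], [0.0, 0.002, -1.0]]
wrist_force: [0.3, -0.2, -1.4]
width: 0.0117
```

```bash
python3 -c "
from h import *
need((.5519,-.1074,.115),1.01)
for n in ('wrist','scene'):
  c=cap(n);cv2.imwrite('pics/%s8.png'%n,c['frame'][:,:,::-1])"
```

```text
t 13.4 pos [ 0.5559 -0.1083  0.1141] az 1.0067 F [ 0.3 -0.2 -1.4] M [-0.028 -0.009  0.042] w 0.0117 J6 0.329
shift [-0.06 -0.16 -0.04] turn [ 0.02 -0.   -0.03]
```

View pics/wrist8.png

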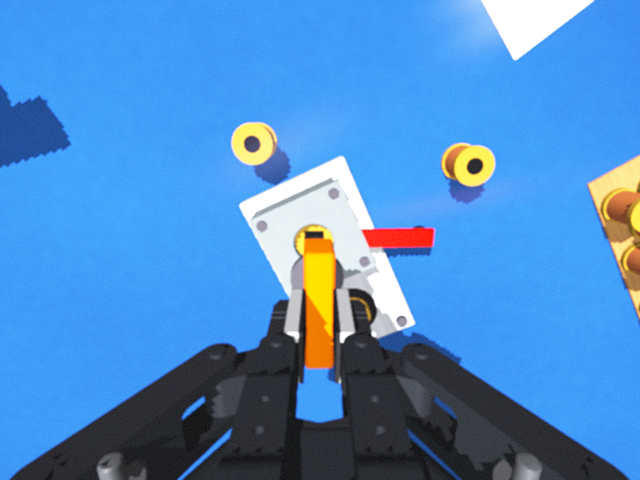

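View pics/scene8.png

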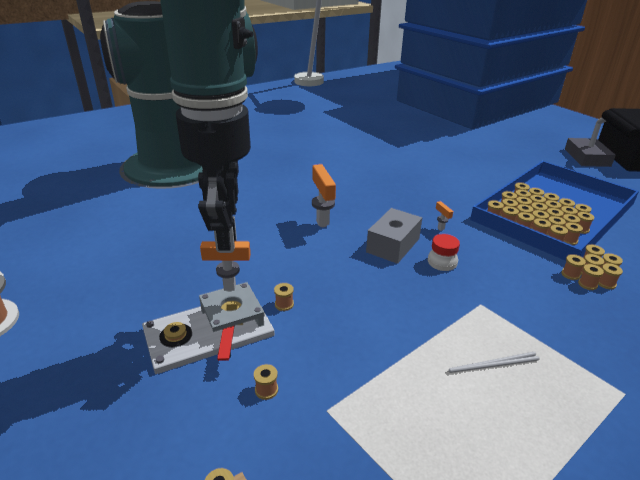

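```bash
python3 - <<'E'
from h import *
c=cap('wrist');f=c['frame']
b=cv2.resize(f[180:300,240:400],(800,600),interpolation=cv2.INTER_CUBIC)
cv2.imwrite('pics/w9.png',b[:,:,::-1])
g=[(262,226),(364,261)];P=[ray(c,p,.041) for p in g];print(P,(P[0]+P[1])/2)
E
```

```text
[array([ 0.52805772, -0.07868663,  0.041     ]), array([ 0.57579903, -0.14084263,  0.041     ])] [ 0.55192837 -0.10976463  0.041     ]
```

View pics/w9.png

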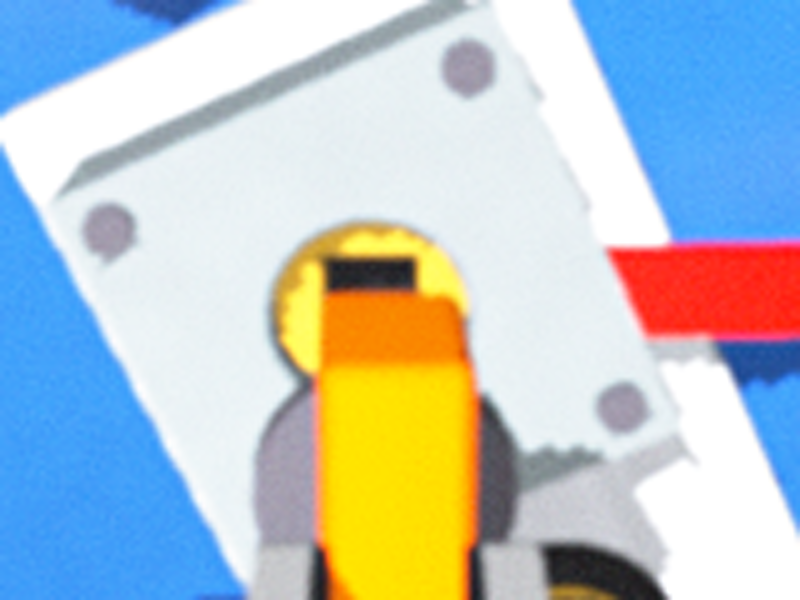

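>>> {"method": "apply_moves", "body": {
  "increments": [-0.03,-0.08,0,0,0,0,5,-0.02,-0.07,0.1,0,0,0,5,0,0,0.2,0,0,0,5,0,0,0.2,0,0,0,5,0,0,0.2,0,0,0,5,0,0,0.1,0,0,0,5,0,0,0,0,0,0,5,0,0,0,0,0,0,5,0,0,0,0,0,0,5,0,0,0,0,0,0,5]
}}

```text
time_s: 14.55
position: [0.5513, -0.1072, 0.0918]
eef_rot: [[0.535, 0.845, 0.001], [0.845, -0.535, -0.001], [-0.0, 0.002, -1.0]]
wrist_force: [0.8, 0.3, -0.5]
width: 0.012
```

```bash
python3 -c "
from h import *
need((.5521,-.1074,.08),1.01)"
```

```text
t 14.55 pos [ 0.5513 -0.1072  0.0918] az 1.0066 F [ 0.8  0.3 -0.5] M [ 0.019 -0.036  0.003] w 0.012 J6 0.329
shift [0.01 0.03 0.47] turn [ 0.02  0.   -0.03]
```

>>> {"method": "apply_moves", "body": {
  "increments": [0,0.03,0.05,0,0,0,5,0,0,0.05,0,0,0,5,0,0,0.05,0,0,0,5,0,0,0.05,0,0,0,5,0,0,0.05,0,0,0,5,0,0,0.05,0,0,0,5,0,0,0.05,0,0,0,5,0,0,0.05,0,0,0,5,0,0,0.05,0,0,0,5,0,0,0,0,0,0,5]
}}

```text
time_s: 15.55
position: [0.5524, -0.1078, 0.0801]
eef_rot: [[0.535, 0.845, 0.002], [0.845, -0.535, -0.001], [0.0, 0.003, -1.0]]
wrist_force: [-0.8, 0.7, -0.7]
width: 0.0119
```

```bash
python3 -c "
from h import *
need((.5521,-.1074,.08),1.01)"
```

```text
t 15.55 pos [ 0.5524 -0.1078  0.0801] az 1.0066 F [-0.8  0.7 -0.7] M [-0.018  0.059  0.016] w 0.0119 J6 0.328
shift [ 0.   -0.02  0.  ] turn [ 0.03 -0.   -0.03]
```

>>> {"method": "apply_moves", "body": {
  "increments": [0,0,0.05,0,0,0,5,0,0,0.05,0,0,0,5,0,0,0.05,0,0,0,5,0,0,0.05,0,0,0,5,0,0,0,0,0,0,5,0,0,0,0,0,0,5,0,0,0,0,0,0,5,0,0,0,0,0,0,5,0,0,0,0,0,0,5,0,0,0,0,0,0,5]
}}

```text
time_s: 16.55
position: [0.5534, -0.1082, 0.0752]
eef_rot: [[0.535, 0.845, 0.004], [0.845, -0.535, -0.002], [0.0, 0.005, -1.0]]
wrist_force: [0.4, -0.3, -1.3]
width: 0.0118
```

```bash
python3 -c "
from h import *
need((.5521,-.1074,.065),1.01)"
```

```text
t 16.55 pos [ 0.5534 -0.1082  0.0752] az 1.0067 F [ 0.4 -0.3 -1.3] M [-0.059 -0.032 -0.03 ] w 0.0118 J6 0.328
shift [ 0.   -0.06  0.41] turn [ 0.05 -0.   -0.03]
```

>>> {"method": "apply_moves", "body": {
  "increments": [0,-0.03,0.04,0.03,0,0,5,0,0,0.05,0,0,0,5,0,0,0.05,0,0,0,5,0,0,0.05,0,0,0,5,0,0,0.05,0,0,0,5,0,0,0,0,0,0,5,0,0,0,0,0,0,5,0,0,0,0,0,0,5,0,0,0,0,0,0,5,0,0,0,0,0,0,5]
}}

```text
time_s: 17.55
position: [0.5533, -0.108, 0.069]
eef_rot: [[0.535, 0.845, 0.003], [0.845, -0.535, -0.001], [0.001, 0.003, -1.0]]
wrist_force: [0.8, -0.3, -0.5]
width: 0.0124
```

```bash
python3 -c "
from h import *
need((.5521,-.1074,.065),1.01)"
```

```text
t 17.55 pos [ 0.5533 -0.108   0.069 ] az 1.0068 F [ 0.8 -0.3 -0.5] M [-0.09  -0.124  0.023] w 0.0124 J6 0.327
shift [-0.01 -0.06  0.16] turn [ 0.03 -0.01 -0.03]
```

>>> {"method": "apply_moves", "body": {
  "increments": [0,-0.02,0.05,0.02,0,0,5,0,0,0.05,0,0,0,5,0,0,0.04,0,0,0,5,0,0,0,0,0,0,5,0,0,0,0,0,0,5,0,0,0,0,0,0,5,0,0,0,0,0,0,5,0,0,0,0,0,0,5,0,0,0,0,0,0,5,0,0,0,0,0,0,5]
}}

```text
time_s: 18.55
position: [0.5533, -0.1079, 0.0655]
eef_rot: [[0.535, 0.845, 0.002], [0.845, -0.535, -0.0], [0.001, 0.002, -1.0]]
wrist_force: [0.4, -0.6, -1.7]
width: 0.0119
```

```bash
python3 -c "
from h import *
need((.5521,-.1074,.065),1.01)
for n in ('scene',):
  c=cap(n);cv2.imwrite('pics/%s10.png'%n,cv2.resize(c['frame'][180:380,120:360],(720,600))[:,:,::-1])"
```

```text
t 18.55 pos [ 0.5533 -0.1079  0.0655] az 1.0068 F [ 0.4 -0.6 -1.7] M [-0.135 -0.169  0.061] w 0.0119 J6 0.327
shift [-0.01 -0.05  0.02] turn [ 0.02 -0.01 -0.03]
```

View pics/scene10.png

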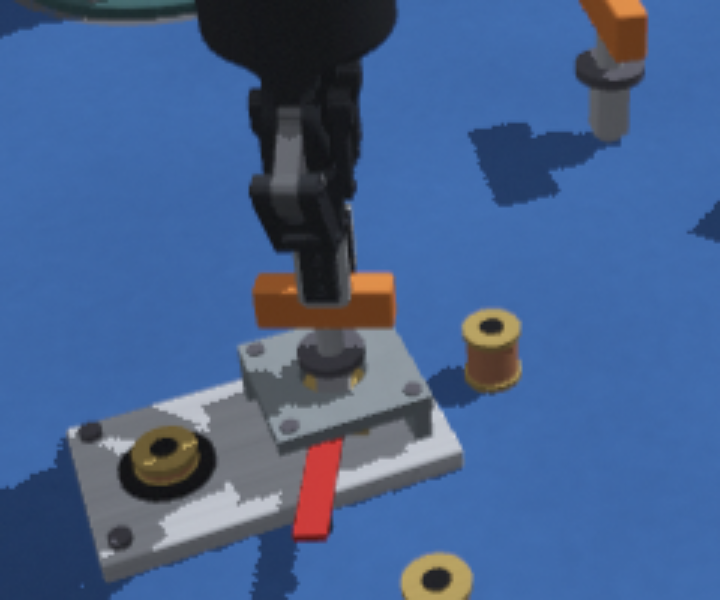

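The key is in the socket with the collar about 8 mm above the plate, as expected when nearly home. Feeling for the floor.

>>> {"method": "apply_moves", "body": {
  "increments": [0,-0.01,0.03,0.01,0,0,5,0,0,0.03,0,0,0,5,0,0,0.03,0,0,0,5,0,0,0,0,0,0,5,0,0,0,0,0,0,5,0,0,0,0,0,0,5,0,0,0,0,0,0,5,0,0,0,0,0,0,5,0,0,0,0,0,0,5,0,0,0,0,0,0,5]
}}

```text
time_s: 19.6
position: [0.5539, -0.1079, 0.0648]
eef_rot: [[0.535, 0.845, 0.002], [0.845, -0.535, 0.0], [0.001, 0.002, -1.0]]
wrist_force: [-0.7, 0.3, 1.8]
width: 0.0116
```

```bash
python3 -c "
from h import *
need((.5521,-.1074,.065),1.01)"
```

```text
t 19.6 pos [ 0.5539 -0.1079  0.0648] az 1.0068 F [-0.7  0.3  1.8] M [-0.119  0.008 -0.043] w 0.0116 J6 0.326
shift [-0.02 -0.07 -0.01] turn [ 0.02 -0.01 -0.03]
```

The floor is felt: contact force rose about 3 N and the tip height is about 15.5 mm, against 16 mm expected. Starting to turn gently.

>>> {"method": "apply_moves", "body": {
  "increments": [0,0,0,0,0,0.2,5,0,0,0,0,0,0.2,5,0,0,0,0,0,0.2,5,0,0,0,0,0,0.2,5,0,0,0,0,0,0.2,5,0,0,0,0,0,0.2,5,0,0,0,0,0,0.2,5,0,0,0,0,0,0.2,5,0,0,0,0,0,0.2,5,0,0,0,0,0,0.2,5]
}}

```text
time_s: 20.6
position: [0.5541, -0.1086, 0.0648]
eef_rot: [[0.704, 0.711, 0.003], [0.711, -0.704, -0.001], [0.001, 0.003, -1.0]]
wrist_force: [-0.3, -1.8, 1.5]
width: 0.0113
```

```bash
python3 -c "
from h import *
need((.5521,-.1074,.065),-.13)"
```

```text
t 20.6 pos [ 0.5541 -0.1086  0.0648] az 0.7904 F [-0.3 -1.8  1.5] M [-0.249 -0.058  0.161] w 0.0113 J6 0.543
shift [-0.02 -0.09 -0.01] turn [ 0.02 -0.02  9.2 ]
```

>>> {"method": "apply_moves", "body": {
  "increments": [-0.01,0.01,0,0,0,0.2,5,0,0,0,0,0,0.2,5,0,0,0,0,0,0.2,5,0,0,0,0,0,0.2,5,0,0,0,0,0,0.2,5,0,0,0,0,0,0.2,5,0,0,0,0,0,0.2,5,0,0,0,0,0,0.2,5,0,0,0,0,0,0.2,5,0,0,0,0,0,0.2,5]
}}

```text
time_s: 21.6
position: [0.5541, -0.1092, 0.0649]
eef_rot: [[0.841, 0.542, 0.003], [0.542, -0.841, -0.002], [0.002, 0.003, -1.0]]
wrist_force: [0.4, -0.7, 2.6]
width: 0.0116
```

```bash
python3 -c "
from h import *
need((.5521,-.1074,.065),-.13)"
```

```text
t 21.6 pos [ 0.5541 -0.1092  0.0649] az 0.5723 F [ 0.4 -0.7  2.6] M [-0.328 -0.002  0.109] w 0.0116 J6 0.761
shift [-0.03 -0.1  -0.01] turn [ 0.02 -0.03  7.02]
```

>>> {"method": "apply_moves", "body": {
  "increments": [0,0,0,0,0,0.2,5,0,0,0,0,0,0.2,5,0,0,0,0,0,0.2,5,0,0,0,0,0,0.2,5,0,0,0,0,0,0.2,5,0,0,0,0,0,0.2,5,0,0,0,0,0,0.2,5,0,0,0,0,0,0.2,5,0,0,0,0,0,0.2,5,0,0,0,0,0,0.2,5]
}}

```text
time_s: 22.6
position: [0.554, -0.1097, 0.0648]
eef_rot: [[0.938, 0.347, 0.003], [0.347, -0.938, -0.002], [0.002, 0.003, -1.0]]
wrist_force: [0.2, -2.0, 1.8]
width: 0.0116
```

```bash
python3 -c "
from h import *
need((.5521,-.1074,.065),-.13)
c=cap('top');cv2.imwrite('pics/t11.png',cv2.resize(c['frame'][180:290,375:505],(702,594))[:,:,::-1])"
```

```text
t 22.6 pos [ 0.554  -0.1097  0.0648] az 0.3543 F [ 0.2 -2.   1.8] M [-0.413  0.034  0.146] w 0.0116 J6 0.979
shift [-0.04 -0.11 -0.01] turn [ 0.03 -0.02  4.84]
```

View pics/t11.png

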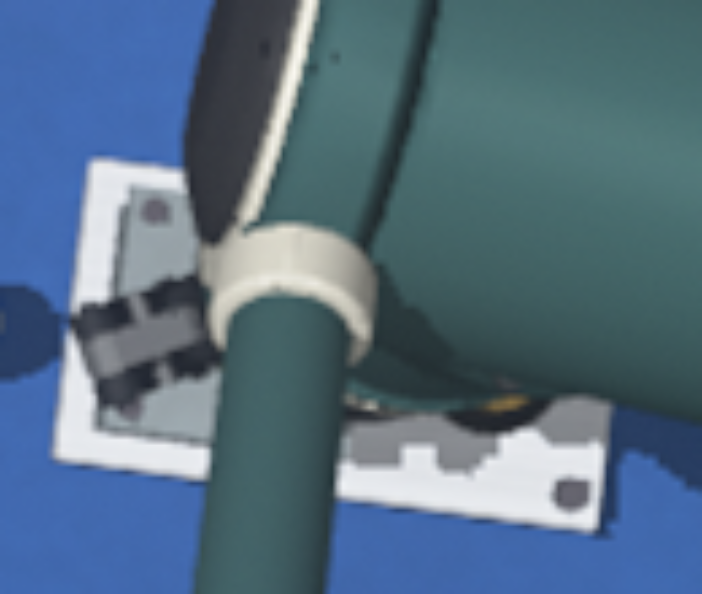

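The arm hides the fixture from the top camera, so I'll rely on pose and force. Nudging along the small side force.

>>> {"method": "apply_moves", "body": {
  "increments": [-0.01,0.02,0,0,0,0.2,5,0,0,0,0,0,0.2,5,0,0,0,0,0,0.2,5,0,0,0,0,0,0.2,5,-0.01,0.01,0,0,0,0.2,5,0,0,0,0,0,0.2,5,0,0,0,0,0,0.2,5,0,0,0,0,0,0.2,5,0,0,0,0,0,0.2,5,0,0,0,0,0,0.2,5]
}}

```text
time_s: 23.65
position: [0.5537, -0.1103, 0.0648]
eef_rot: [[0.991, 0.136, 0.002], [0.136, -0.991, -0.002], [0.002, 0.002, -1.0]]
wrist_force: [-0.3, -2.0, 2.4]
width: 0.0117
```

```bash
python3 -c "
from h import *
need((.5521,-.1074,.065),-.13)"
```

```text
t 23.65 pos [ 0.5537 -0.1103  0.0648] az 0.136 F [-0.3 -2.   2.4] M [-0.359  0.032  0.172] w 0.0117 J6 1.196
shift [-0.05 -0.12 -0.01] turn [ 0.02 -0.02  2.66]
```

>>> {"method": "apply_moves", "body": {
  "increments": [0,0.02,0,0,0,0.15,5,0,0,0,0,0,0.15,5,0,0,0,0,0,0.15,5,0,0,0,0,0,0.15,5,0,0.01,0,0,0,0.15,5,0,0,0,0,0,0.15,5,0,0,0,0,0,0.15,5,0,0,0,0,0,0.1,5,0,0,0,0,0,0.1,5,0,0,0,0,0,0.1,5]
}}

```text
time_s: 24.65
position: [0.5535, -0.1108, 0.0648]
eef_rot: [[1.0, -0.012, 0.002], [-0.012, -1.0, -0.001], [0.002, 0.001, -1.0]]
wrist_force: [0.1, -2.3, 2.6]
width: 0.0117
```

```bash
python3 -c "
from h import *
need((.5521,-.1074,.065),-.13)"
```

```text
t 24.65 pos [ 0.5535 -0.1108  0.0648] az -0.0118 F [ 0.1 -2.3  2.6] M [-0.309  0.054  0.116] w 0.0117 J6 1.342
shift [-0.06 -0.14 -0.01] turn [ 0.01 -0.02  1.18]
```

>>> {"method": "apply_moves", "body": {
  "increments": [0,0.02,0,0,0,0.1,5,0,0,0,0,0,0.1,5,0,0,0,0,0,0.1,5,0,0,0,0,0,0.1,5,0,0,0,0,0,0.1,5,0,0,0,0,0,0.1,5,0,0,0,0,0,0.1,5,0,0,0,0,0,0.1,5,0,0,0,0,0,0.1,5,0,0,0,0,0,0.1,5]
}}

```text
time_s: 25.65
position: [0.5533, -0.1112, 0.0648]
eef_rot: [[0.993, -0.121, 0.001], [-0.121, -0.993, -0.001], [0.002, 0.001, -1.0]]
wrist_force: [-0.7, -1.3, 1.5]
width: 0.0119
```

```bash
python3 -c "
from h import *
need((.5521,-.1074,.065),-.13)
for n in ('wrist','scene'):
  c=cap(n);cv2.imwrite('pics/%s12.png'%n,(c['frame'] if n=='wrist' else cv2.resize(c['frame'][180:380,120:360],(720,600)))[:,:,::-1])"
```

```text
t 25.65 pos [ 0.5533 -0.1112  0.0648] az -0.1209 F [-0.7 -1.3  1.5] M [-0.267  0.14   0.139] w 0.0119 J6 1.45
shift [-0.07 -0.14 -0.01] turn [ 0.01 -0.02  0.09]
```

View pics/scene12.png

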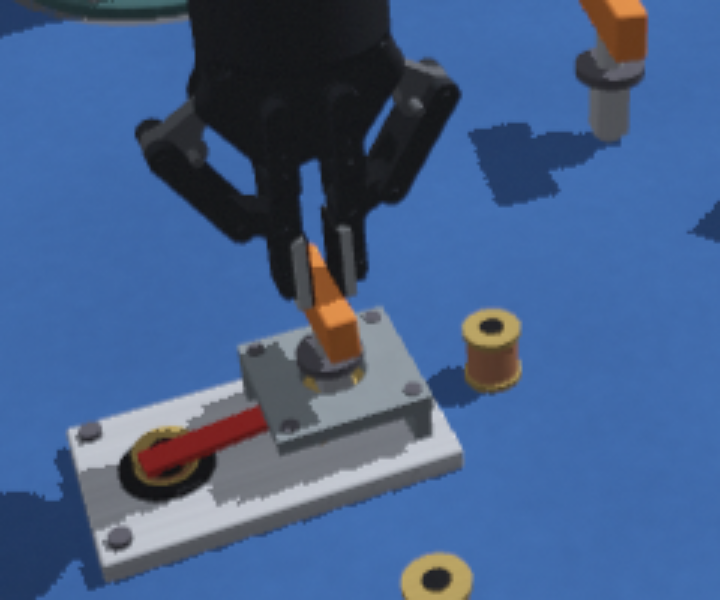

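View pics/wrist12.png

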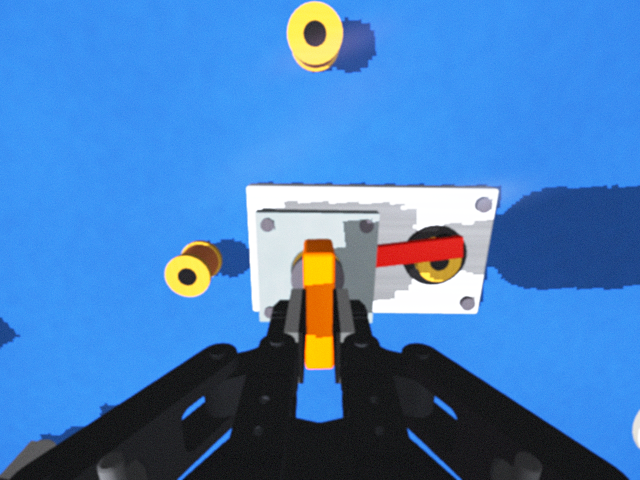

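The red arm is over part of the coil but still about 0.1 rad short (tilted in the wrist view, tip at (460,247)). The key leads the socket by its clearance, as expected. Continuing gently.

>>> {"method": "apply_moves", "body": {
  "increments": [0,0.01,0,0,0,0.1,5,0,0,0,0,0,0.1,5,0,0,0,0,0,0.1,5,0,0,0,0,0,0.1,5,0,0,0,0,0,0.1,5,0,0,0,0,0,0,5,0,0,0,0,0,0,5,0,0,0,0,0,0,5,0,0,0,0,0,0,5,0,0,0,0,0,0,5]
}}

```text
time_s: 26.75
position: [0.5532, -0.1113, 0.0648]
eef_rot: [[0.985, -0.174, 0.001], [-0.174, -0.985, -0.001], [0.001, 0.001, -1.0]]
wrist_force: [-0.7, -1.2, 3.4]
width: 0.0118
```

```bash
python3 -c "
from h import *
need((.5521,-.1074,.065),-.22)
c=cap('wrist');cv2.imwrite('pics/w13.png',cv2.resize(c['frame'][170:330,240:510],(800,474))[:,:,::-1])"
```

```text
t 26.75 pos [ 0.5532 -0.1113  0.0648] az -0.1749 F [-0.7 -1.2  3.4] M [-0.235  0.164  0.054] w 0.0118 J6 1.504
shift [-0.07 -0.15 -0.01] turn [ 0.   -0.01  0.45]
```

View pics/w13.png

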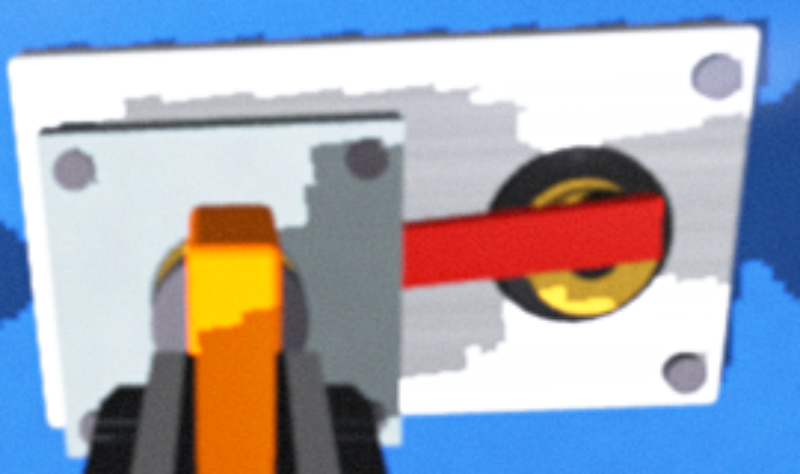

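>>> {"method": "apply_moves", "body": {
  "increments": [0,0.01,0,0,0,0.1,5,0,0,0,0,0,0.1,5,0,0,0,0,0,0.1,5,0,0,0,0,0,0.1,5,0,0,0,0,0,0.08,5,0,0,0,0,0,0,5,0,0,0,0,0,0,5,0,0,0,0,0,0,5,0,0,0,0,0,0,5,0,0,0,0,0,0,5]
}}

```text
time_s: 27.8
position: [0.5531, -0.1114, 0.0648]
eef_rot: [[0.974, -0.225, 0.001], [-0.225, -0.974, -0.001], [0.001, 0.0, -1.0]]
wrist_force: [-0.4, -1.0, 2.3]
width: 0.0117
```

```bash
python3 -c "
from h import *
need((.5521,-.1074,.065),-.22)
c=cap('wrist');cv2.imwrite('pics/w14.png',cv2.resize(c['frame'][170:330,240:510],(800,474))[:,:,::-1])"
```

```text
t 27.8 pos [ 0.5531 -0.1114  0.0648] az -0.2273 F [-0.4 -1.   2.3] M [-0.164  0.128  0.128] w 0.0117 J6 1.555
shift [-0.07 -0.15 -0.01] turn [ 0.   -0.01 -0.07]
```

View pics/w14.png

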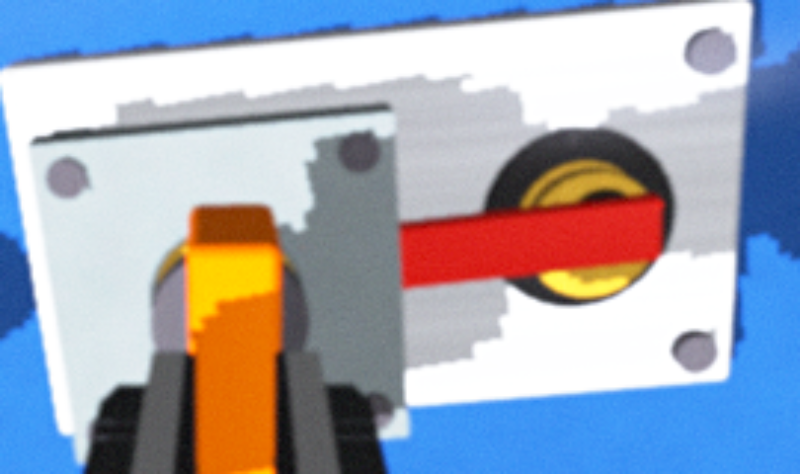

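>>> {"method": "apply_moves", "body": {
  "increments": [0,0,0,0,0,0.08,5,0,0,0,0,0,0.08,5,0,0,0,0,0,0.08,5,0,0,0,0,0,0,5,0,0,0,0,0,0,5,0,0,0,0,0,0,5,0,0,0,0,0,0,5,0,0,0,0,0,0,5,0,0,0,0,0,0,5,0,0,0,0,0,0,5]
}}

```text
time_s: 28.85
position: [0.5531, -0.1115, 0.0648]
eef_rot: [[0.968, -0.251, 0.001], [-0.251, -0.968, -0.001], [0.001, 0.0, -1.0]]
wrist_force: [-0.8, -0.4, 2.0]
width: 0.0121
```

```bash
python3 -c "
from h import *
need((.5521,-.1074,.065),-.22)"
```

```text
t 28.85 pos [ 0.5531 -0.1115  0.0648] az -0.2534 F [-0.8 -0.4  2. ] M [-0.151  0.203  0.076] w 0.0121 J6 1.582
shift [-0.08 -0.15 -0.01] turn [ 0.   -0.01 -0.33]
```

Moved the full step, so no stop yet. Three more small steps.

>>> {"method": "apply_moves", "body": {
  "increments": [0,0,0,0,0,0.08,5,0,0,0,0,0,0.08,5,0,0,0,0,0,0.08,5,0,0,0,0,0,0,5,0,0,0,0,0,0,5,0,0,0,0,0,0,5,0,0,0,0,0,0,5,0,0,0,0,0,0,5,0,0,0,0,0,0,5,0,0,0,0,0,0,5]
}}

```text
time_s: 29.85
position: [0.553, -0.1115, 0.0648]
eef_rot: [[0.961, -0.275, 0.001], [-0.275, -0.961, -0.001], [0.001, 0.001, -1.0]]
wrist_force: [-0.1, -0.3, 2.9]
width: 0.0117
```

```bash
python3 -c "
from h import *
need((.5521,-.1074,.065),-.22)
c=cap('wrist');cv2.imwrite('pics/w15.png',cv2.resize(c['frame'][170:330,240:510],(800,474))[:,:,::-1])"
```

```text
t 29.85 pos [ 0.553  -0.1115  0.0648] az -0.2788 F [-0.1 -0.3  2.9] M [-0.202  0.166  0.153] w 0.0117 J6 1.607
shift [-0.08 -0.15 -0.01] turn [ 0.01 -0.01 -0.59]
```

View pics/w15.png

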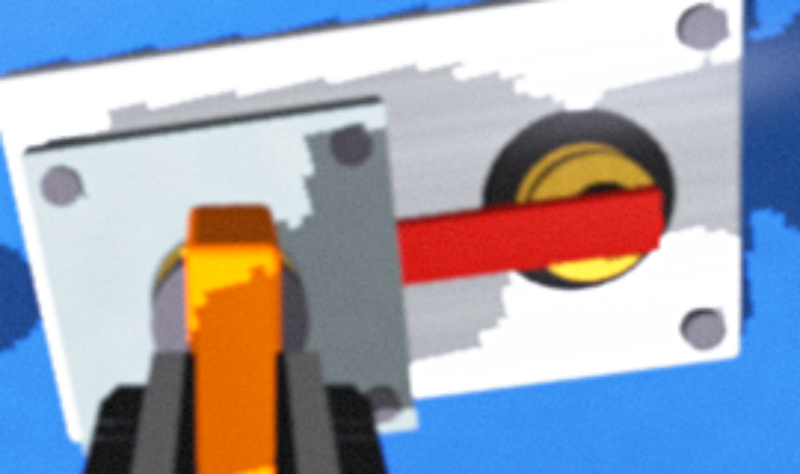

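```bash
cat >> h.py <<'E'
def armang():
    c=cap('wrist');f=c['frame'];h=cv2.cvtColor(f,cv2.COLOR_RGB2HSV)
    m=((h[...,0]<6)|(h[...,0]>174))&(h[...,1]>180);m[:180]=0;m[330:]=0;m[:,:374]=0;m[:,480:]=0
    P=np.argwhere(m)[:,::-1]
    cols=np.arange(P[:,0].min()+6,P[:,0].max()-6)
    mid=np.array([ray(c,(u,P[P[:,0]==u][:,1].mean()),.031)[:2] for u in cols])
    up=np.array([ray(c,(u,P[P[:,0]==u][:,1].min()),.031)[:2] for u in cols])
    for q in (mid,up):
        k=np.polyfit(q[:,1],q[:,0],1); print("arm az",round(np.arctan2(-1,-k[0]),4),"x at y of nest",k@[-.1855,1])
    # plate: screws in frame via network nest
    print(len(P)); return c
E
python3 -c "
from h import *
armang();c=armang();cv2.imwrite('pics/w16.png',c['frame'][:,:,::-1]);need((0,0,0),-.2)"
```

```text
arm az -1.6989 x at y of nest 0.5427231154925478
arm az -1.6955 x at y of nest 0.5493639679889448
1870
arm az -1.699 x at y of nest 0.5426766186006503
arm az -1.6969 x at y of nest 0.5492889474559631
1868
t 30.0 pos [ 0.553  -0.1115  0.0648] az -0.2788 F [-0.5 -0.3  3.1] M [-0.189  0.1    0.226] w 0.0115 J6 1.607
shift [-22.5    1.8    2.57] turn [ 0.01 -0.01 -0.79]
```

View pics/w16.png

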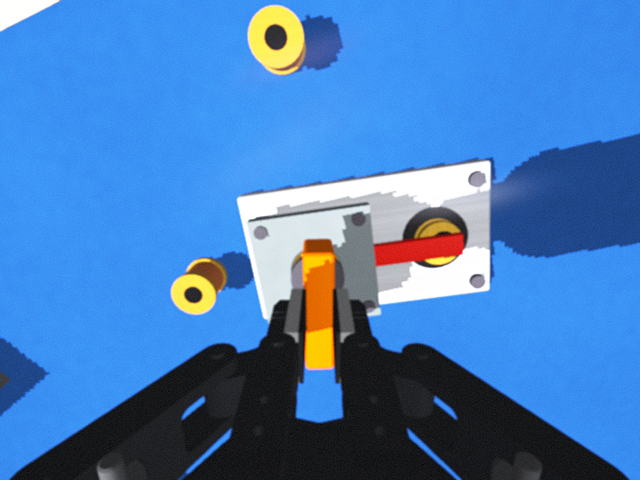

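```bash
python3 - <<'E'
from h import *
c=armang();f=c['frame']
def a(p,q,z):
    d=(ray(c,q,z)-ray(c,p,z));return np.arctan2(d[1],d[0])
g=cv2.createLineSegmentDetector().detect(cv2.cvtColor(f,cv2.COLOR_RGB2GRAY))[0][:,0]
for l in g:
    L=np.hypot(l[2]-l[0],l[3]-l[1])
    if L>40 and 230<min(l[0],l[2]) and max(l[0],l[2])<505 and 150<min(l[1],l[3]) and max(l[1],l[3])<330:
        print(l.round(1),[round(a(l[:2],l[2:],z),3) for z in (.012,.031,.04)])
print([(ray(c,r['centre'],.024)[:2],r['p']) for r in place_of(c,'nest')])
print(env.state()['ft_torque'])
E
```

```text
arm az -1.7001 x at y of nest 0.5426910614967536
arm az -1.6966 x at y of nest 0.5493234104438651
1868
[248.3 218.  365.9 201.1] [np.float64(-1.705), np.float64(-1.705), np.float64(-1.705)]
[236.  199.  262.7 317.9] [np.float64(3.007), np.float64(3.007), np.float64(3.007)]
[488.9 289.4 489.9 161.9] [np.float64(-0.134), np.float64(-0.134), np.float64(-0.134)]
[488.2 159.9 238.1 196.4] [np.float64(1.437), np.float64(1.437), np.float64(1.437)]
[369.4 204.4 249.1 221.5] [np.float64(1.437), np.float64(1.437), np.float64(1.437)]
[380.4 304.1 487.  290.3] [np.float64(-1.705), np.float64(-1.705), np.float64(-1.705)]
[267.1 315.6 248.2 230.3] [np.float64(-0.132), np.float64(-0.132), np.float64(-0.132)]
[(array([ 0.54068265, -0.18712523]), 0.55)]
[-0.14027516  0.19470124  0.22533033]
```

The arm's angle (-1.699) matches the fixture's (-1.705), and the moment has risen to about 0.2 N m, so this is the stop. Relieving the twist right away.

>>> {"method": "apply_moves", "body": {
  "increments": [0,0,0,0,0,-0.1,5,0,0,0,0,0,-0.1,5,0,0,0,0,0,0,5,0,0,0,0,0,0,5,0,0,0,0,0,0,5,0,0,0,0,0,0,5,0,0,0,0,0,0,5,0,0,0,0,0,0,5,0,0,0,0,0,0,5,0,0,0,0,0,0,5]
}}

```text
time_s: 31.1
position: [0.553, -0.1115, 0.0648]
eef_rot: [[0.967, -0.255, 0.001], [-0.255, -0.967, -0.001], [0.001, 0.0, -1.0]]
wrist_force: [-1.3, -0.9, 3.0]
width: 0.0117
```

```bash
python3 -c "
from h import *
need((0,0,0),-.2);armang();need((0,0,0),-.2);armang();need((0,0,0),-.2)"
```

```text
t 31.1 pos [ 0.553  -0.1115  0.0648] az -0.258 F [-1.3 -0.9  3. ] M [-0.18   0.217  0.029] w 0.0117 J6 1.586
shift [-22.53   1.33   2.57] turn [ 0.   -0.01 -0.58]
arm az -1.7018 x at y of nest 0.5426390152548578
arm az -1.6971 x at y of nest 0.5492943016864481
1858
t 31.15 pos [ 0.553  -0.1115  0.0648] az -0.2581 F [-0.2 -0.9  3.4] M [-0.19   0.123  0.05 ] w 0.0121 J6 1.586
shift [-22.53   1.33   2.57] turn [ 0.   -0.01 -0.58]
arm az -1.7014 x at y of nest 0.5426219563775345
arm az -1.6969 x at y of nest 0.5492788793264276
1860
t 31.2 pos [ 0.553  -0.1115  0.0648] az -0.2581 F [-0.9  0.1  2.3] M [-0.216  0.132  0.095] w 0.0117 J6 1.586
shift [-22.53   1.33   2.57] turn [ 0.   -0.01 -0.58]
```

The arm stayed at -1.70 and the twist has dropped to about 0.05 N m. The clamp is closed, so I'm releasing.

>>> {"method": "apply_moves", "body": {
  "increments": [0,0,0,0,0,0,25,0,0,0,0,0,0,40,0,0,0,0,0,0,40,0,0,0,0,0,0,40,0,0,0,0,0,0,40,0,0,0,0,0,0,40,0,0,0,0,0,0,40,0,0,0,0,0,0,40,0,0,0,0,0,0,40,0,0,0,0,0,0,40]
}}

```text
time_s: 32.2
position: [0.552, -0.1104, 0.063]
eef_rot: [[0.967, -0.256, -0.001], [-0.256, -0.967, 0.002], [-0.001, -0.001, -1.0]]
wrist_force: [0.0, 0.1, 0.3]
width: 0.0399
```

```bash
python3 -c "
from h import *
need((0,0,0),-.2);c=armang();cv2.imwrite('pics/w17.png',c['frame'][:,:,::-1])"
```

```text
t 32.2 pos [ 0.552  -0.1104  0.063 ] az -0.259 F [0.  0.1 0.3] M [-0.016  0.016 -0.033] w 0.0399 J6 1.586
shift [-22.47   1.39   2.55] turn [-0.01  0.01 -0.59]
arm az -1.7041 x at y of nest 0.5425632709266478
arm az -1.6964 x at y of nest 0.5493408602890051
1918
```

View pics/w17.png

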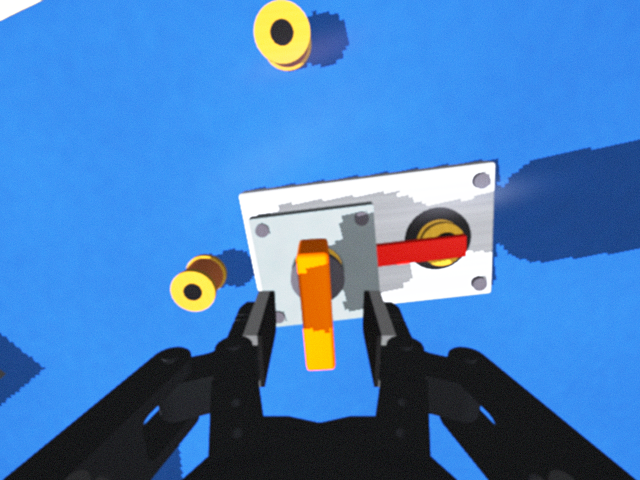

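The key stands free between the open jaws, and the arm lies over the coil. Lifting straight up.

>>> {"method": "apply_moves", "body": {
  "increments": [0,0,-0.2,0,0,0,40,0,0,-0.3,0,0,0,40,0,0,-0.4,0,0,0,40,0,0,-0.5,0,0,0,40,0,0,-0.5,0,0,0,40,0,0,-0.5,0,0,0,40,0,0,-0.5,0,0,0,40,0,0,-0.5,0,0,0,40,0,0,-0.5,0,0,0,40,0,0,-0.5,0,0,0,40]
}}

```text
time_s: 33.25
position: [0.5521, -0.1106, 0.1833]
eef_rot: [[0.967, -0.256, 0.0], [-0.256, -0.967, 0.001], [-0.0, -0.001, -1.0]]
wrist_force: [0.1, 0.5, -0.0]
width: 0.0399
```

>>> {"method": "apply_moves", "body": {
  "increments": [-0.5,0,-0.2,0,0,0,40,-1,0,0,0,0,0,40,-1,0,0,0,0,0,40,-1,0,0,0,0,0,40,-0.5,0,0,0,0,0,40,0,0,0,0,0,0,40,0,0,0,0,0,0,40,0,0,0,0,0,0,40,0,0,0,0,0,0,40,0,0,0,0,0,0,40]
}}

```text
time_s: 34.25
position: [0.4524, -0.0842, 0.1915]
eef_rot: [[0.967, -0.256, 0.004], [-0.256, -0.967, 0.0], [0.004, -0.001, -1.0]]
wrist_force: [0.6, -0.3, 0.4]
width: 0.0402
```

```bash
python3 - <<'E'
from h import *
need((0,0,0),-.2)
c=cap('wrist');cv2.imwrite('pics/w18.png',c['frame'][:,:,::-1])
c=cap('scene');cv2.imwrite('pics/s18.png',c['frame'][:,:,::-1])
E
```

```text
t 34.25 pos [ 0.4524 -0.0842  0.1915] az -0.2592 F [ 0.6 -0.3  0.4] M [-0.016  0.01   0.013] w 0.0402 J6 1.59
shift [-18.38   1.39   7.59] turn [-0.01 -0.04 -0.59]
```

View pics/w18.png

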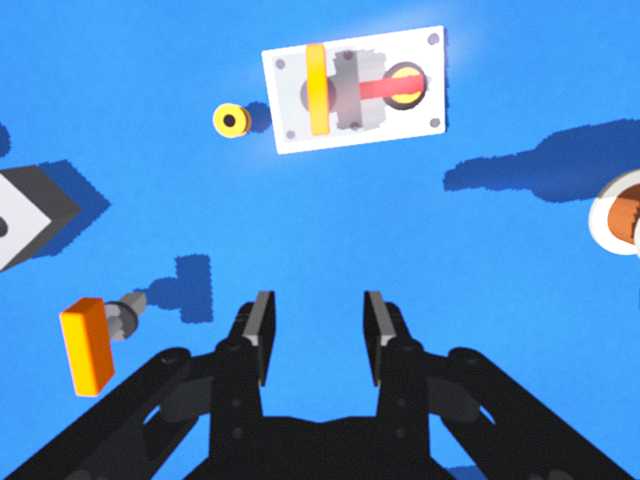

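View pics/s18.png

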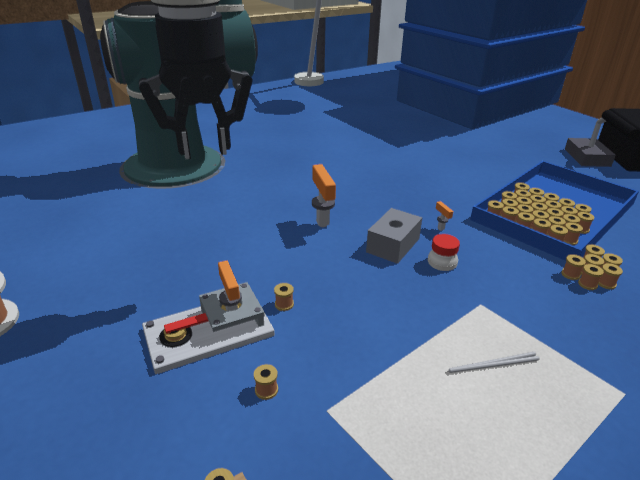

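The key stands in the socket, the red arm lies over the coil, and the coils and jar are where they were. One last measurement of the arm's angle.

```bash
python3 - <<'E'
from h import *
c=cap('wrist');f=c['frame'];h=cv2.cvtColor(f,cv2.COLOR_RGB2HSV)
g=cv2.createLineSegmentDetector().detect(cv2.cvtColor(f,cv2.COLOR_RGB2GRAY))[0][:,0]
for l in g:
    L=np.hypot(l[2]-l[0],l[3]-l[1])
    if L>30 and 255<min(l[0],l[2]) and max(l[0],l[2])<455 and max(l[1],l[3])<160:
        d=ray(c,l[2:],.031)-ray(c,l[:2],.031); print(l.round(1),((np.arctan2(d[1],d[0])+.8)%(np.pi/2)-.8).round(3))
t=cap('top');cv2.imwrite('pics/t18.png',cv2.resize(t['frame'][180:290,375:505],(702,594))[:,:,::-1])
E
```

```text
[444.5 131.9 442.8  25.6] -0.132
[260.7  52.9 276.6 151.9] -0.135
[278.1 153.9 442.1 132.5] -0.134
[440.6  24.5 261.9  49.9] -0.135
[327.6 111.8 325.1  69.3] -0.189
[323.8  42.9 326.9  73.1] -0.142
[306.7  77.  305.   45.7] -0.212
```

View pics/t18.png

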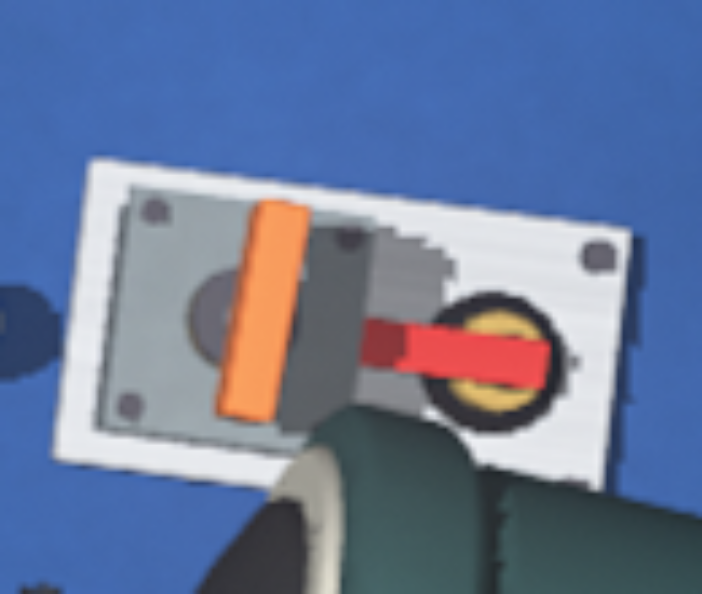

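The top view shows the red arm parallel to the base edges (slope 0.13 against 0.134) and centred over the coil. Handing in.

```bash
python3 -c "
from cell import order
print(order.close_job())"
```

```text
the job is handed in; nothing more can be done
None
```

I took the middle-sized key from the rack, seated it on the socket floor and turned it about 1.2 rad clockwise to the firm stop. I then eased off, let go and backed away, and handed in at about 34 s of the 72 s allowed.

- **Seating:** The floor was felt with about 3 N, at a tip height of about 15.5 mm (16 mm expected). I saw no push above about 5 N.
- **Clamp:** At the stop the red arm was parallel to the fixture within about 0.005 rad. The last pictures show it over the coil, with the key standing free in the socket.
- **Bystanders:** The loose coils and the flux jar look unmoved.
- **Possible breach, twist:** At the stop the wrist moment read about 0.225 N m, over the 0.2 N m limit. Readings scatter by about 0.04 N m. I eased the twist at the next move, to about 0.05 N m, and the arm stayed at the stop.
- **Disagreements:** The top and wrist cameras differed by about 2 mm on the socket's position. The gripper read 12 mm on the 14 mm bar. Neither caused trouble.

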